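# Set an optical goniometer to straight-through and clamp it

## Task

Zero the goniometer before a measurement: push its red clamp lever to the loose end, push the detector arm round until the detector stands straight opposite the lamp and looks into it across the empty sample table, then push the red lever back to its tight end stop so that the arm is locked there. Do it all by pushing from the side with a fingertip or the outside of the fingers: never take the arm, its post or the lever between the fingers, and leave the other things on the desk where they are.

Things in the scene. Friction and masses are not known exactly. Their poses are not given: they have to be found in the camera images.
- goniometer: fixed black round base, 180 mm across; origin on the desk top, on the upright turning axis of the detector arm. Own +x points to the lamp (fixed rail with finned tube, ends 144 mm from the axis, top z = 65 mm); own -x is straight-through, where the arm has to point. On the axis an empty sample table, 54 mm across, top z = 40 mm. Clamp block 26x32 mm, top z = 30 mm, on the rim under the lever pivot
- detector_arm (a joint): detector arm about the base's upright axis (rad): 0 = it points along the base's own -x, straight opposite the lamp; grows counter-clockwise seen from above; stops at -1.25 and 0.45. Starts between -0.95 and -0.45. Loose, it turns with light friction (about 0.7 N at the post) and stays where it is left; with the clamp tight it is braked (about 10 N at the post)
- finger_post (a point): centre (z = 56 mm) of the bright steel finger post standing upright on the outer end of the detector arm, 144 mm from the turning axis: 13 mm in diameter from z = 48 to 68 mm, 9 mm thick at z = 40 to 46 mm. Under it the arm's black rail, 18 mm wide, z = 25 to 35 mm, ends 154 mm from the axis; free air below the rail outside the base
- turning_axis (a point): point on the desk top on the arm's turning axis, turning with the arm: its own -x points along the arm from the axis to the post, its y across the arm, z up
- detector_window (a point): centre of the round window of the grey detector (tube 28 to 30 mm in diameter, 36 mm long with its brass connector, top at z = 64 mm) on the detector arm, 90 mm from the turning axis; it looks towards the axis
- source_window (a point): centre of the window of the lamp, 90 mm from the turning axis on the opposite side, fixed, at z = 49 mm
- clamp_lever (a joint): red clamp lever about its upright pivot (rad): 0 = tight, at its stop; 1.05 = fully loose, other stop; grows counter-clockwise seen from above. Seen from the pivot the lever points, in the base's own frame, at 210 degrees from +x (own -x -y, to the detector side) when tight and 270 degrees (own -y) when loose. Stays where left; moves at 1 to 4 N; the brake grips below about 0.7
- lever_pivot (a point): on the pivot of the clamp lever, z = 32.5 mm, 102.5 mm from the arm's turning axis, at 235 degrees from the base's own +x; turns with the lever, its own +x points along the lever to the tip
- lever_tip (a point): centre of the red round grip near the free end of the clamp lever, 66 mm out from its pivot, z = 57 mm: 14 mm thick, reaching from 52 to 70 mm out (plus rounded ends), rising outwards from z = 53 to 59 mm; free air below it
- carton_mirrors: bystander: white carton 49x115x58 mm, origin under its centre
- mirror_mount: bystander: black mirror mount on its foot 48x46x46 mm, origin under its centre
- post_holder_2: bystander: black post holder 47x39x75 mm, standing, origin under its centre
- lens_cap: bystander: black dust cap 42 mm across, 8 mm high, lying, origin under its centre
- tape_roll: bystander: roll of white tape 64 mm across, 19 mm high, lying, origin under its centre
- hex_key_2: bystander: dark hex key 29x87x5 mm, lying, origin under its centre
- driver_red: bystander: red screwdriver 25x133x24 mm, lying, origin under its centre

How it is judged:
By the outcome, as a careful person would: the job done as asked, in the order asked, and still so for the second after the job is handed in, with the robot touching nothing.
It also fails if it takes over 61 s, if anything falls off the work surface, if the arm or the gripper's body presses on something with over 40 N, if the wrist force passes 120 N, or if a joint passes its speed limit or range.

## Robot

A 7-joint arm with a two-finger parallel gripper is mounted at the origin on a cart in front of the work surface, level with it; the furniture and walls round the work are solid. World frame = base frame: x ahead of the robot, y to its left, z up, the work surface at z = 0. Lengths are in m, angles in rad, forces in N, time in s.
With the tool pointing down it reaches from about 0.425 to 0.875 m from the base axis. Payload 4.7 kg.
Tool frame: the origin (TCP) lies on the centre line of the jaws, within the pads' length; the fingertips stand ctrl.tip_extent ahead of it and the grasp point (between the pads) lies 2 mm behind it (ctrl.tip_extent is the distance from the TCP to the fingertips, in m); z points along the fingers, y is the line along which they close (so a half turn about z gives the same grasp; the last joint's range is limited). The gripper opens to 87 mm and grips with 3 to 60 N. Pads are 19 mm wide; open, the fingers measure 117 mm over their backs; the gripper's body (75 mm by 190 mm) begins 51 mm behind the grasp point.
Start: joints at [1.341, 0.321, -0.07, 1.45, 0.023, 1.371, -0.057], TCP at [0.157, -0.631, 0.209] pointing down, gripper open.
Joint ranges: [-2.86, 2.86], [-0.3, 2.09], [-1.38, 1.24], [0.06, 2.45], [-1.56, 4.7], [0.09, 2.05], [-2.69, 2.69]. Speed limits (rad/s): [2.57, 2.57, 3.14, 3.14, 3.14, 3.14, 3.14].

## Interface

Orientations are given as a unit quaternion [w, x, y, z].
In Python, from cell import ctrl, eyes, ticket gives the robot as it stands. The module is installed in compiled form; this text tells all that it offers.
- The arm moves only by the shell command python3 -m creep 'ROWS' [FORCE]. ROWS is JSON, one flat list of numbers, 7 for each row, row after row: the finger opening in cm, from 0 to 8.7, then the shift along the tool's x, y, z in cm, then the turn, a rotation vector about the tool's x, y, z in degrees. In form: [fingers, x, y, z, ax, ay, az, fingers, x, y, z, ax, ay, az, ...]. A call has 1 to 5 rows; each row is the pose to reach, as a shift and turn from the pose commanded when the call began, along the tool's axes at that moment; what a row does not reach only later rows make up. A row lasts 1/10 s, in which the tool goes at most 50 mm and 8.59 degrees, less where a joint would pass 70% of its speed; a pose out of reach is approached as far as the arm can. A call with a gripper value outside its range is refused whole. The fingers move at their own pace and stop on an object; FORCE is the grip in N (left out, the last holds). Time passes only in rows, so rows that repeat a pose let the fingers close. It gives the time, the measured TCP pose, the force, the opening and the grip force at its end, in the units of the state.
- ctrl.read_state(): the state, without advancing time (a new reading comes with each control period).
- eyes.capture(name): name is "scene" or "top"; returns the picture (420x560x3 uint8, blue, green, red); there is no depth.
- eyes.get_calibration(name): a dict with "fx", "fy", "cx", "cy" (pixels), "R" (3x3) and "t" (3): a world point X has camera coordinates R X + t. Camera axes: x right, y down, z forward; pixel columns grow to the right and rows downward; lengths in m; the calibration is good to about 2 mm. A picture is of the moment at which its call begins. get_calibration takes no time and is no camera call.
- ticket.finish_job(): hands the job in; it is judged then, once.
Trained networks look in the newest picture that a camera, given by its name, has taken for a name from the list of things; names that differ only in an ending like _2 or _b are one class to them, and where a whole thing is asked for, a point or a joint stands for the part that bears it (a point fixed in the world has none). Each returns a list of dicts, best first, with "conf" (0 to 1); they miss things now and then, are a little off and sometimes report something else, mostly with a low value. They report only what shows in the picture. A call takes as long as a camera call.
- eyes.spot_in(camera, query): "xy" ([column, row] in pixels, amid what is visible of it).
- eyes.trace(camera, query): "mask" (420x560 bool, what is visible of it) and "xy" ([column, row] in pixels, amid what is visible of it).
- eyes.tip_of(camera, query): "xy" ([column, row] in pixels: a listed point, or the origin of a listed thing).
The state is a dict: "t": time; "q": joint angles; "dq": joint speeds; "joint_torque": joint torques, N m; "ee_pos": TCP position; "tcp_rot": TCP orientation; "force": force on the tool from outside, world axes, zero at the start; "torque": the same for the moment, N m; "gripper_width": opening from 0.0 (shut) to 1.0 (fully open); "gripper_force": force on a finger pad.
Only numpy, scipy, OpenCV 4.12 (cv2) and the standard library are available. Lean on these libraries where they do the work, as an engineer would, in place of code of your own. Each camera call takes 0.05 s, during which the arm holds its last target. There are 200 camera calls.

## Working session

There is one attempt and no reset: what is moved stays moved. The work goes in short steps, Python scripts to look and compute and a shell command to move; the robot and the scene stay as the last step left them, time stands still between calls to the robot, and variables do not carry over. Pictures are saved under pics/ and viewed, at most 10 in all, crops included, and the job is handed in when it is done.

```bash
mkdir -p pics; cat > h.py <<'E'
import numpy as np, cv2
from cell import ctrl, eyes, ticket
from scipy.spatial.transform import Rotation as Ro
def ray(cam,xy,z):
    c=eyes.get_calibration(cam);R=np.array(c["R"]);t=np.array(c["t"])
    d=R.T@np.array([(xy[0]-c["cx"])/c["fx"],(xy[1]-c["cy"])/c["fy"],1]);o=-R.T@t
    return o+d*(z-o[2])/d[2]
def st():
    s=ctrl.read_state();print("t",s["t"],"tcp",np.round(s["ee_pos"],4),"rot",np.round(s["tcp_rot"],3),"F",np.round(s["force"],1),"w",s["gripper_width"]);return s
E
python3 - <<'E'
from h import *
s=st();print(ctrl.tip_extent)
for c in("scene","top"):
    im=eyes.capture(c);cv2.imwrite(f"pics/{c}0.png",im)
    k=eyes.get_calibration(c);print(c,-np.array(k["R"]).T@k["t"])
    for n,z in(("goniometer",0),("finger_post",.056),("turning_axis",0),("detector_window",.049),("source_window",.049),("lever_pivot",.0325),("lever_tip",.057),("carton_mirrors",0),("mirror_mount",0),("post_holder_2",0),("tape_roll",0),("driver_red",0),("lens_cap",0),("hex_key_2",0)):
        for d in eyes.tip_of(c,n)[:2]: print(c,n,round(d["conf"],2),np.round(d["xy"]),np.round(ray(c,d["xy"],z),4))
E
```

```text
t 0.0 tcp [ 0.1567 -0.6302  0.2081] rot [-0.001  0.993  0.122 -0.   ] F [-0.2 -0.   0.9] w 1.0007058022555204
0.017
scene [-0.13563575  0.44695051  0.72148068]
scene goniometer 0.61 [239. 263.] [0.5612 0.2042 0.    ]
scene goniometer 0.49 [286. 197.] [ 0.7325 -0.014   0.    ]
scene finger_post 0.73 [286. 198.] [0.6612 0.0236 0.056 ]
scene finger_post 0.66 [220. 294.] [0.445  0.2933 0.056 ]
scene turning_axis 0.9 [241. 263.] [ 0.5582  0.2005 -0.    ]
scene detector_window 0.86 [230. 274.] [0.4919 0.2519 0.049 ]
scene source_window 0.16 [240. 265.] [0.5071 0.2235 0.049 ]
scene lever_pivot 0.67 [381. 243.] [ 0.4223 -0.095   0.0325]
scene lever_pivot 0.66 [284. 263.] [0.4778 0.1308 0.0325]
scene lever_tip 0.5 [304. 272.] [0.4134 0.118  0.057 ]
scene lever_tip 0.32 [259. 340.] [0.3089 0.274  0.057 ]
scene carton_mirrors 0.77 [251. 193.] [0.8002 0.0619 0.    ]
scene mirror_mount 0.59 [285. 197.] [ 0.7335 -0.0114  0.    ]
scene post_holder_2 0.59 [331. 197.] [ 0.6659 -0.1199  0.    ]
scene tape_roll 0.95 [179. 338.] [0.4306 0.3925 0.    ]
scene driver_red 0.73 [408. 232.] [ 0.4452 -0.2023  
[... 438 characters left out ...]
.2622 0.049 ]
top detector_window 0.19 [150. 273.] [0.4238 0.3728 0.049 ]
top source_window 0.88 [240. 176.] [0.6373 0.1786 0.049 ]
top lever_pivot 0.55 [261. 246.] [0.4804 0.1334 0.0325]
top lever_tip 0.78 [267. 274.] [0.4198 0.1188 0.057 ]
top carton_mirrors 0.88 [289. 118.] [0.793  0.0679 0.    ]
top carton_mirrors 0.3 [233. 215.] [0.5561 0.2003 0.    ]
top mirror_mount 0.61 [325. 144.] [ 0.7254 -0.0187  0.    ]
top post_holder_2 0.83 [366. 167.] [ 0.6689 -0.1138  0.    ]
top tape_roll 0.9 [150. 274.] [0.4232 0.3872 0.    ]
top driver_red 0.56 [411. 262.] [ 0.4445 -0.2056  0.    ]
top lens_cap 0.86 [206. 307.] [0.3469 0.2585 0.    ]
top hex_key_2 0.54 [374. 264.] [ 0.4411 -0.1211  0.    ]
```

View pics/scene0.png

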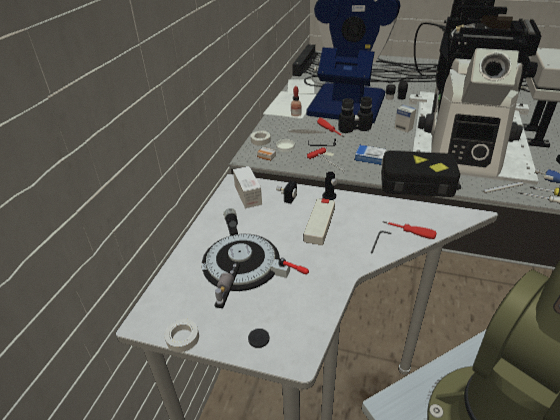

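View pics/top0.png

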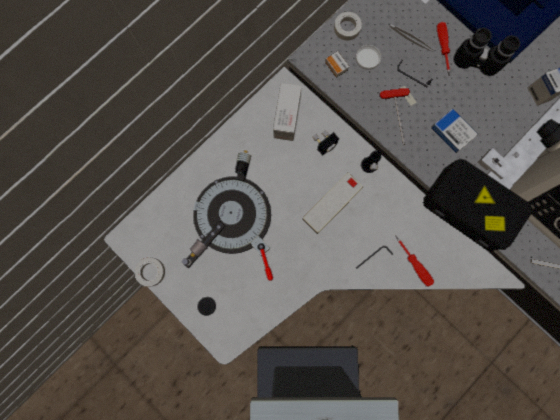

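The scene picture shows the goniometer at about (240,258), with the arm towards (220,300) and the red lever at (295,268). The top picture shows the axis at (231,213), post (187,262), lamp (243,155) and lever (268,275). I'll fit the base pose from both views.

```bash
cat >> h.py <<'E'
from scipy.optimize import least_squares
def proj(cam,X):
    c=eyes.get_calibration(cam);p=np.array(c["R"])@X+np.array(c["t"])
    return np.array([c["fx"]*p[0]/p[2]+c["cx"],c["fy"]*p[1]/p[2]+c["cy"]])
def pts(v):
    x,y,w,a,l=v
    P=lambda r,th,z:np.array([x+r*np.cos(th),y+r*np.sin(th),z])
    d={"goniometer":P(0,0,0),"turning_axis":P(0,0,0),"source_window":P(.09,w,.049),"finger_post":P(.144,w+np.pi+a,.056),
     "detector_window":P(.09,w+np.pi+a,.049),"lever_pivot":P(.1025,w+np.radians(235),.0325)}
    q=d["lever_pivot"];th=w+np.radians(210)+l
    d["lever_tip"]=q+np.array([.066*np.cos(th),.066*np.sin(th),.0245]);return d
def fit(v0,n=2,show=True):
    obs=[]
    for _ in range(n):
        for c in("top","scene"):
            eyes.capture(c)
            P0=pts(v0)
            for k in P0:
                o=[d for d in eyes.tip_of(c,k) if np.linalg.norm(np.array(d["xy"])-proj(c,P0[k]))<14]
                if o: obs.append((c,k,np.array(o[0]["xy"])))
    f=lambda v:np.concatenate([proj(c,pts(v)[k])-xy for c,k,xy in obs])
    r=least_squares(f,v0,loss="soft_l1",x_scale=[.01,.01,.1,.1,.1])
    cov=np.linalg.inv(r.jac.T@r.jac)*1.5
    print("fit",np.round(r.x,4),"sd",np.round(np.sqrt(np.diag(cov)),4),len(obs))
    if show:
        for (c,k,_),e in zip(obs,r.fun.reshape(-1,2)): print(c,k,np.round(e,1))
        for k,X in pts(r.x).items(): print(k,np.round(X,4))
    return r.x
E
python3 - <<'E'
from h import *
v=fit(np.array([.561,.204,-.25,-.45,0.]))
im=eyes.capture("top")
for k,X in pts(v).items(): 
    p=proj("top",X); cv2.circle(im,tuple(int(round(8*a)) for a in p),8,(0,255,0),-1,cv2.LINE_AA,3)
m=eyes.trace("top","goniometer")
cv2.imwrite("pics/c1.png",cv2.resize(im[140:300,150:310],None,fx=3.7,fy=3.7,interpolation=cv2.INTER_CUBIC))
E
```

```text
fit [ 0.5589  0.2014 -0.2492 -0.4791 -0.0487] sd [0.0013 0.001  0.015  0.0237 0.0558] 27
top goniometer [-1.7 -1.1]
top turning_axis [0.5 1.3]
top source_window [-0.5 -4. ]
top finger_post [3.8 0.2]
top detector_window [ 1.1 -2.9]
top lever_pivot [-0.1  1.7]
top lever_tip [1.9 0.4]
scene goniometer [3.  1.5]
scene turning_axis [1.  0.7]
scene source_window [0.7 0.6]
scene finger_post [-1.1  0.5]
scene detector_window [-0.6  2.3]
scene lever_pivot [-4.6 -0. ]
scene lever_tip [-0.8  0. ]
top goniometer [-1.4  2. ]
top turning_axis [-1.3  1.8]
top source_window [ 0.6 -3.4]
top finger_post [1.5 1. ]
top detector_window [ 1.  -1.7]
top lever_pivot [ 1.  -2.6]
scene goniometer [1.4 3.8]
scene turning_axis [0.4 2.3]
scene source_window [ 0.5 -2.1]
scene finger_post [-0.3 -2.6]
scene detector_window [-2.3  0.9]
scene lever_pivot [-1.  -0.3]
scene lever_tip [-1.1 -0.6]
goniometer [0.5589 0.2014 0.    ]
turning_axis [0.5589 0.2014 0.    ]
source_window [0.6462 0.1792 0.049 ]
finger_post [0.4515 0.2973 0.056 ]
detector_window [0.4918 0.2613 0.049 ]
lever_pivot [0.4812 0.1345 0.0325]
lever_tip [0.4169 0.1198 0.057 ]
```

View pics/c1.png

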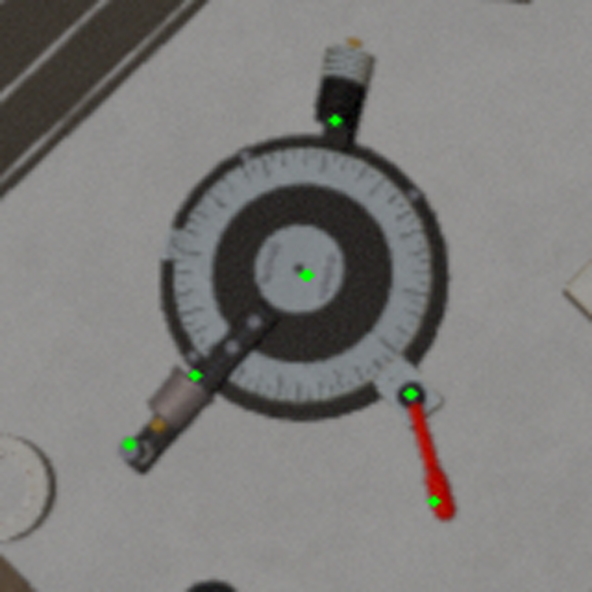

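The overlay crop shows axis ≈(302,270), lamp (343,80), post ≈(137,450) and lever tip ≈(443,505). The fit holds to a few mm. I'm starting to move, towards the lever's +y side.

```bash
cat >> h.py <<'E'
def go(x,y,z,yaw):
    s=st();w,a,b,c=s["tcp_rot"];R=Ro.from_quat([a,b,c,w])
    T=Ro.from_euler("z",yaw,degrees=True)*Ro.from_euler("x",180,degrees=True)
    print("target",x,y,z,yaw,"shift cm",np.round(R.inv().apply(np.array([x,y,z])-s["ee_pos"])*100,2),"turn",np.round((R.inv()*T).as_rotvec(degrees=True),1))
E
python3 -m creep '[0,25,-15.5,0,0,0,0, 0,25,-15.5,0,0,0,0, 0,25,-15.5,0,0,0,0, 0,25,-15.5,0,0,0,0, 0,25,-15.5,0,0,0,0]'
python3 -m creep '[0,25,-15.5,0,0,0,0, 0,25,-15.5,0,0,0,0, 0,25,-15.5,0,0,0,0, 0,25,-15.5,0,0,0,0, 0,25,-15.5,0,0,0,0]'
python3 - <<'E'
from h import *
go(.413,.156,.2,14)
# hand-picked points in crop -> refine
f=lambda u,v:((u+.5)/3.7-.5+150,(v+.5)/3.7-.5+140)
g={"table":(299,268,.04),"lampbrass":(354,42,.049),"lampfins":(347,65,.055),"detbrass":(158,425,.049),"post":(134,451,.066),"pivot":(410,394,.036),"levend":(446,514,.059)}
P={k:ray("top",f(a,b),z) for k,(a,b,z) in g.items()}
for k,X in P.items(): d=X-P["table"];print(k,np.round(X,4),"r",round(np.hypot(*d[:2]),4),"az",round(np.degrees(np.arctan2(d[1],d[0])),2))
E
```

```text
t: 3.7
ee_pos: [0.3324, -0.4501, 0.2094]
tcp_rot: [0.0, 0.993, 0.121, 0.0]
force: [0.9, -0.9, 1.2]
gripper_width: 0.633
gripper_force: 0.0
t: 4.2
ee_pos: [0.5068, -0.2711, 0.2096]
tcp_rot: [0.0, 0.993, 0.121, 0.0]
force: [0.7, -0.2, -0.0]
gripper_width: 0.17
gripper_force: 0.0
t 4.2 tcp [ 0.5068 -0.2711  0.2096] rot [0.    0.993 0.121 0.   ] F [ 0.7 -0.2 -0. ] w 0.17037936939712173
target 0.413 0.156 0.2 14 shift cm [  1.19 -43.71   0.92] turn [ 0.1 -0.  -0.1]
table [0.5568 0.2012 0.04  ] r 0.0 az 0.0
lampbrass [0.6952 0.1679 0.049 ] r 0.1424 az -13.53
lampfins [0.6789 0.1716 0.055 ] r 0.1256 az -13.65
detbrass [0.4625 0.2822 0.049 ] r 0.1243 az 139.35
post [0.4466 0.2921 0.066 ] r 0.1428 az 140.49
pivot [0.4805 0.1345 0.036 ] r 0.1013 az -138.8
levend [0.4095 0.1127 0.059 ] r 0.1719 az -148.99
```

```bash
python3 -m creep '[0,1.2,-23,0,0,0,0, 0,1.2,-23,0,0,0,0, 0,1.2,-23,0,0,0,0, 0,1.2,-23,0,0,0,0, 0,1.2,-23,0,0,0,0]'
python3 -m creep '[0,0,-20.7,5,0,0,0, 0,0,-20.7,5,0,0,0, 0,0,-20.7,5,0,0,0, 0,0,-20.7,5,0,0,0, 0,0,-20.7,5,0,0,0]'
python3 - <<'E'
from h import *
go(.413,.156,.059,14)
E
```

```text
t: 4.7
ee_pos: [0.461, -0.0423, 0.2094]
tcp_rot: [0.0, 0.992, 0.124, 0.0]
force: [0.3, 0.2, 0.7]
gripper_width: 0.002
gripper_force: 0.0
t: 5.2
ee_pos: [0.4093, 0.1598, 0.1586]
tcp_rot: [-0.0, 0.992, 0.126, -0.0]
force: [0.8, -0.0, 0.7]
gripper_width: 0.002
gripper_force: 0.0
t 5.2 tcp [0.4093 0.1598 0.1586] rot [-0.     0.992  0.126 -0.   ] F [ 0.8 -0.   0.7] w 0.0021201984144489103
target 0.413 0.156 0.059 14 shift cm [0.27 0.47 9.96] turn [-0.   0.   0.4]
```

```bash
cat >> h.py <<'E'
def arc(cx,cy,step,n=5):
    s=st();w,a,b,c=s["tcp_rot"];R=Ro.from_quat([a,b,c,w]);r=s["ee_pos"]-np.array([cx,cy,s["ee_pos"][2]])
    d=np.degrees(np.arctan2(r[1],r[0]));print("az",round(d%360,1),"rad",round(np.hypot(*r[:2]),4))
    for i in range(1,n+1):
        D=Ro.from_euler("z",step*i,degrees=True).apply(r)-r
        print(np.round(R.inv().apply(D)*100,2),"az",-step*i)
E
python3 -m creep '[0,0.3,0.4,5,0,0,0, 0,0.3,0.4,10,0,0,0, 0,0.3,0.4,10,0,0,0]'
python3 - <<'E'
from h import *
arc(.4805,.1345,7)
im=eyes.capture("scene");cv2.imwrite("pics/c2.png",cv2.resize(im[200:360,180:360],None,fx=3.5,fy=3.5,interpolation=cv2.INTER_CUBIC))
E
```

```text
t: 5.5
ee_pos: [0.4102, 0.15, 0.054]
tcp_rot: [-0.0, 0.992, 0.122, -0.006]
force: [-1.6, -1.2, -0.8]
gripper_width: 0.005
gripper_force: 0.0
t 5.5 tcp [0.4102 0.15   0.054 ] rot [-0.     0.992  0.122 -0.006] F [-1.6 -1.2 -0.8] w 0.005138964606481454
az 167.6 rad 0.072
[-0.34  0.81  0.  ] az -7
[-0.58  1.65  0.  ] az -14
[-0.72  2.52  0.  ] az -21
[-0.75  3.4   0.  ] az -28
[-0.67  4.28 -0.  ] az -35
```

View pics/c2.png

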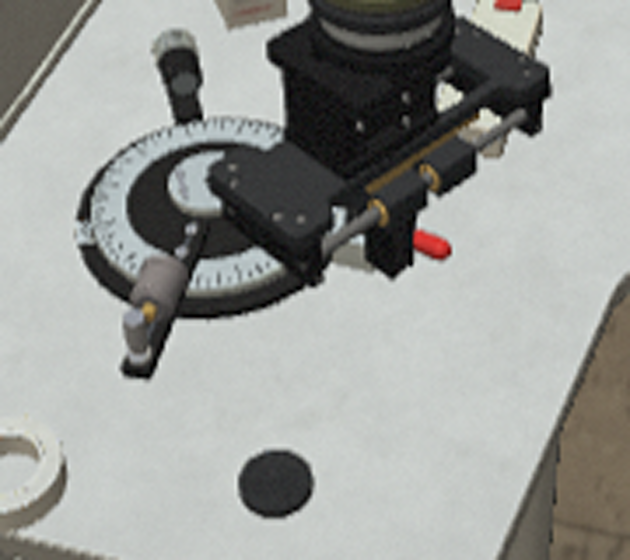

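Seen in the picture, the closed fingers stand on the near (+y) side of the red lever at about (430,243). The post is at (137,330), untouched. I'll sweep the lever about its pivot.

```bash
python3 -m creep '[0,-0.3,0.8,0,0,0,-7, 0,-0.6,1.65,0,0,0,-14, 0,-0.7,2.5,0,0,0,-21, 0,-0.75,3.4,0,0,0,-28, 0,-0.65,4.3,0,0,0,-35]'
python3 - <<'E'
from h import *
arc(.4805,.1345,6);print(ctrl.read_state()["q"])
E
```

```text
t: 6.05
ee_pos: [0.4222, 0.1079, 0.0624]
tcp_rot: [0.001, 0.909, 0.417, 0.002]
force: [-0.0, 0.2, -0.3]
gripper_width: 0.003
gripper_force: 0.0
t 6.05 tcp [0.4222 0.1079 0.0624] rot [0.001 0.909 0.417 0.002] F [-0.   0.2 -0.3] w 0.003054685527729016
az 204.5 rad 0.0641
[-0.25  0.62  0.  ] az -6
[-0.43  1.27  0.  ] az -12
[-0.54  1.93  0.01] az -18
[-0.59  2.6   0.01] az -24
[-0.56  3.27  0.01] az -30
[ 0.5350988   0.03213019 -0.84714678  2.1091957   0.03112802  1.00651649
 -1.03963922]
```

```bash
python3 -m creep '[0,-0.25,0.6,0.3,0,0,-6, 0,-0.45,1.25,0.4,0,0,-12, 0,-0.55,1.95,0.4,0,0,-18, 0,-0.6,2.6,0.4,0,0,-24, 0,-0.55,3.25,0.4,0,0,-30]'
python3 - <<'E'
from h import *
arc(.4805,.1345,5)
im=eyes.capture("top");print([ (round(d["conf"],2),np.round(d["xy"])) for d in eyes.tip_of("top","lever_tip")+eyes.tip_of("top","lever_pivot")])
cv2.imwrite("pics/c3.png",cv2.resize(im[180:340,180:340],None,fx=3.5,fy=3.5,interpolation=cv2.INTER_CUBIC))
E
```

```text
t: 6.55
ee_pos: [0.4433, 0.0822, 0.0585]
tcp_rot: [0.002, 0.771, 0.637, 0.002]
force: [0.6, 0.0, -0.2]
gripper_width: 0.007
gripper_force: 0.0
t 6.55 tcp [0.4433 0.0822 0.0585] rot [0.002 0.771 0.637 0.002] F [ 0.6  0.  -0.2] w 0.006696138918723963
az 234.6 rad 0.0641
[-0.21  0.52  0.  ] az -5
[-0.37  1.05  0.01] az -10
[-0.49  1.6   0.01] az -15
[-0.56  2.16  0.01] az -20
[-0.58  2.71  0.01] az -25
[(0.36, array([286., 117.])), (0.22, array([182., 262.]))]
```

View pics/c3.png

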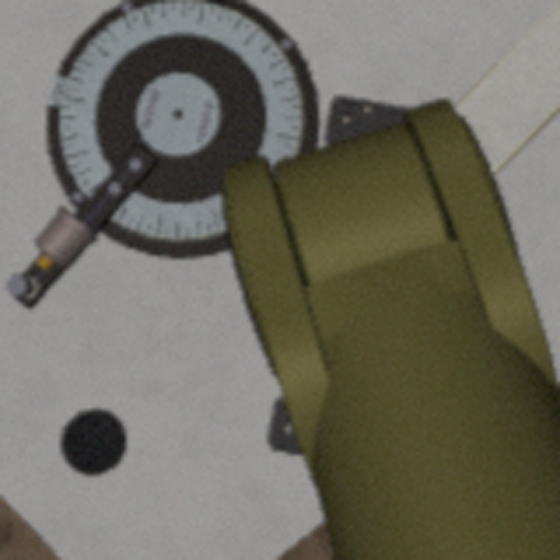

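```bash
python3 -m creep '[0,-0.1,0.25,0,0,0,-2.5, 0,-0.2,0.5,0,0,0,-5, 0,-0.2,0.5,0,0,0,-5]'
python3 -m creep '[0,-0.1,0.2,0,0,0,-2, 0,-0.2,0.4,0,0,0,-4, 0,-0.2,0.4,0,0,0,-4]'
python3 - <<'E'
from h import *
arc(.4805,.1345,3,2)
E
```

```text
t: 7.0
ee_pos: [0.4461, 0.0797, 0.0565]
tcp_rot: [0.001, 0.744, 0.668, 0.001]
force: [0.7, 0.3, -0.1]
gripper_width: 0.005
gripper_force: 0.0
t: 7.3
ee_pos: [0.4494, 0.0773, 0.0559]
tcp_rot: [0.001, 0.72, 0.694, 0.0]
force: [0.5, 0.6, 0.4]
gripper_width: 0.009
gripper_force: 0.0
t 7.3 tcp [0.4494 0.0773 0.0559] rot [0.001 0.72  0.694 0.   ] F [0.5 0.6 0.4] w 0.009278473191812419
az 241.5 rad 0.0651
[-0.14  0.31  0.  ] az -3
[-0.27  0.63  0.  ] az -6
```

```bash
python3 -m creep '[0,-0.15,0.3,0,0,0,-3, 0,-0.25,0.6,0,0,0,-6, 0,-0.25,0.6,0,0,0,-6]'
python3 -m creep '[0,-0.15,0.3,0,0,0,-3, 0,-0.15,0.3,0,0,0,-3]'
python3 - <<'E'
from h import *
arc(.4805,.1345,3,2)
im=eyes.capture("scene");cv2.imwrite("pics/c4.png",cv2.resize(im[200:360,200:360],None,fx=3.5,fy=3.5,interpolation=cv2.INTER_CUBIC))
E
```

```text
t: 7.6
ee_pos: [0.4552, 0.0746, 0.0556]
tcp_rot: [0.0, 0.683, 0.73, 0.0]
force: [0.4, 0.4, 0.0]
gripper_width: 0.003
gripper_force: 0.0
t: 7.8
ee_pos: [0.4581, 0.0733, 0.0554]
tcp_rot: [0.0, 0.664, 0.748, 0.0]
force: [0.4, 0.4, 0.3]
gripper_width: 0.008
gripper_force: 0.0
t 7.8 tcp [0.4581 0.0733 0.0554] rot [0.    0.664 0.748 0.   ] F [0.4 0.4 0.3] w 0.007582272667849632
az 249.9 rad 0.0652
[-0.15  0.31  0.  ] az -3
[-0.28  0.62  0.  ] az -6
```

View pics/c4.png

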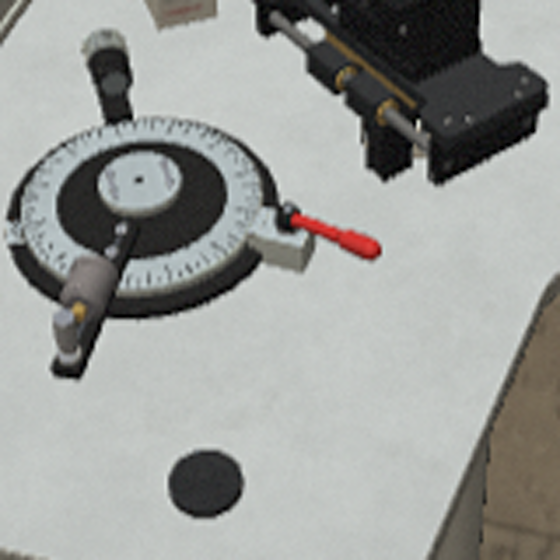

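```bash
python3 - <<'E'
from h import *
for p in([.4581,.0733,.038],[.4581,.0733,.1]): 
    q=proj("scene",np.array(p));print(q,(q-200)*3.5)
for p in(np.array([.4102,.150,.037]),):
    q=proj("scene",p);print(q,(q-[180,200])*3.5)
print("finger seen at", ray("scene",(200+388/3.5,200+178/3.5),.038), ray("scene",(180+390/3.5,200+272/3.5),.037))
print("lever end", ray("scene",(200+372/3.5,200+247/3.5),.059))
E
```

```text
[310.74921838 257.76163972] [387.62226434 202.16573901]
[311.07083015 236.84523477] [388.74790552 128.95832169]
[291.37795018 285.10982996] [389.82282564 297.88440487]
finger seen at [0.47693927 0.06143935 0.038     ] [0.42831172 0.13959667 0.037     ]
lever end [0.41211589 0.11273616 0.059     ]
```

The picture shows the lever untouched, tip at (380,248). The fingertips, at about (388,178), appear roughly 20 mm higher than tip_extent predicts, so they passed over the lever. I'll measure the true tip height by gently touching the desk in a free spot.

```bash
python3 -m creep '[0,-4,0,0,0,0,0, 0,-4,0,1.5,0,0,0, 0,-4,0,2.5,0,0,0, 0,-4,0,3,0,0,0, 0,-4,0,3,0,0,0]'
python3 - <<'E'
from h import *
im=eyes.capture("scene");s=st()
q=proj("scene",s["ee_pos"]-[0,0,.017]);print(q,(q-[240,180])*5)
cv2.imwrite("pics/c5.png",cv2.resize(im[180:300,240:380],None,fx=5,fy=5,interpolation=cv2.INTER_CUBIC))
E
```

```text
t: 8.35
ee_pos: [0.4618, 0.0345, 0.0244]
tcp_rot: [-0.001, 0.662, 0.749, -0.0]
force: [-1.0, 0.2, -0.5]
gripper_width: 0.003
gripper_force: 0.0
t 8.4 tcp [0.4624 0.0345 0.025 ] rot [-0.     0.662  0.749 -0.   ] F [-0.3 -0.   0.8] w 0.0034583113505447724
[324.00386601 260.01890369] [420.01933006 400.09451847]
```

View pics/c5.png

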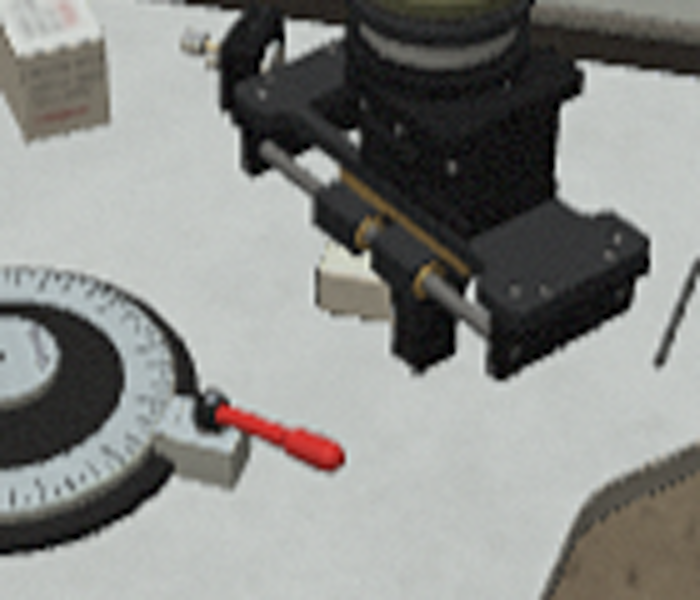

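The finger ends at (420,365) where (420,400) was predicted, again about 20 mm high. Probing down to the desk.

```bash
python3 -m creep '[0,0,0,0.3,0,0,0, 0,0,0,0.6,0,0,0, 0,0,0,0.6,0,0,0]'
python3 -m creep '[0,0,0,0.2,0,0,0, 0,0,0,0.4,0,0,0, 0,0,0,0.4,0,0,0]'
```

```text
t: 8.7
ee_pos: [0.4626, 0.0336, 0.0189]
tcp_rot: [-0.0, 0.663, 0.749, -0.0]
force: [-0.1, 0.3, 0.3]
gripper_width: 0.005
gripper_force: 0.0
t: 9.0
ee_pos: [0.4625, 0.0334, 0.0148]
tcp_rot: [-0.0, 0.663, 0.749, -0.0]
force: [-0.1, -0.0, -0.4]
gripper_width: 0.004
gripper_force: 0.0
```

```bash
python3 -m creep '[0,0,0,0.2,0,0,0, 0,0,0,0.4,0,0,0, 0,0,0,0.5,0,0,0]'
python3 -m creep '[0,0,0,0.2,0,0,0, 0,0,0,0.4,0,0,0, 0,0,0,0.4,0,0,0]'
```

```text
t: 9.3
ee_pos: [0.4627, 0.0334, 0.0099]
tcp_rot: [-0.0, 0.663, 0.749, -0.0]
force: [0.1, 0.4, 1.2]
gripper_width: 0.011
gripper_force: 0.0
t: 9.6
ee_pos: [0.4625, 0.0335, 0.0058]
tcp_rot: [-0.0, 0.663, 0.749, -0.0]
force: [0.7, 0.2, -0.3]
gripper_width: 0.005
gripper_force: 0.0
```

```bash
python3 -m creep '[0,0,0,0.2,0,0,0, 0,0,0,0.4,0,0,0, 0,0,0,0.4,0,0,0]'
```

```text
t: 9.9
ee_pos: [0.4626, 0.0334, 0.0018]
tcp_rot: [-0.0, 0.663, 0.749, -0.0]
force: [0.0, -0.6, 1.2]
gripper_width: 0.006
gripper_force: 0.0
```

```bash
python3 -m creep '[0,0,0,0.2,0,0,0, 0,0,0,0.3,0,0,0, 0,0,0,0.3,0,0,0]'
python3 -m creep '[0,0,0,0.2,0,0,0, 0,0,0,0.3,0,0,0, 0,0,0,0.3,0,0,0]'
```

```text
t: 10.2
ee_pos: [0.4627, 0.0335, -0.001]
tcp_rot: [-0.0, 0.663, 0.749, -0.0]
force: [0.2, -0.1, -0.0]
gripper_width: 0.002
gripper_force: 0.0
t: 10.5
ee_pos: [0.4626, 0.0334, -0.0041]
tcp_rot: [-0.0, 0.663, 0.749, -0.0]
force: [-0.9, 0.4, 0.3]
gripper_width: 0.003
gripper_force: 0.0
```

```bash
python3 -m creep '[0,0,0,0.1,0,0,0, 0,0,0,0.2,0,0,0, 0,0,0,0.2,0,0,0]'
python3 -m creep '[0,0,0,0.1,0,0,0, 0,0,0,0.2,0,0,0, 0,0,0,0.2,0,0,0]'
python3 - <<'E'
from h import *
im=eyes.capture("scene");s=st()
q=proj("scene",s["ee_pos"]-[0,0,.017]);print(q,(q-[240,180])*5)
cv2.imwrite("pics/c6.png",cv2.resize(im[180:300,240:380],None,fx=5,fy=5,interpolation=cv2.INTER_CUBIC))
E
```

```text
t: 10.8
ee_pos: [0.4627, 0.0334, -0.006]
tcp_rot: [-0.0, 0.663, 0.749, -0.0]
force: [0.1, 0.6, 0.6]
gripper_width: 0.009
gripper_force: 0.0
t: 11.1
ee_pos: [0.4627, 0.0334, -0.008]
tcp_rot: [-0.0, 0.663, 0.749, -0.0]
force: [-0.9, -0.3, -0.3]
gripper_width: 0.006
gripper_force: 0.0
t 11.15 tcp [ 0.4627  0.0335 -0.008 ] rot [-0.     0.663  0.749 -0.   ] F [ 1.1 -0.1  0.1] w 0.0056968507359432645
[323.87572193 269.82568684] [419.37860965 449.12843421]
```

View pics/c6.png

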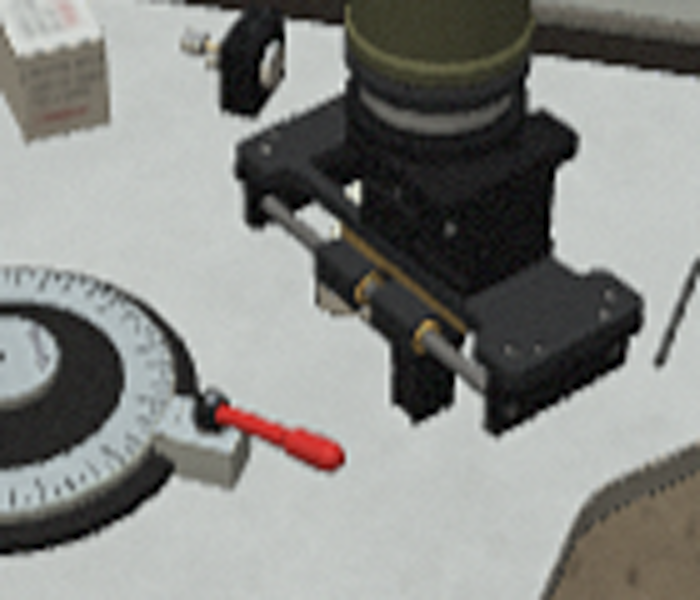

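The finger bottom is at (420,420) with no contact yet. I'll keep going in small steps.

```bash
python3 -m creep '[0,0,0,0.1,0,0,0, 0,0,0,0.2,0,0,0, 0,0,0,0.2,0,0,0]'
python3 -m creep '[0,0,0,0.1,0,0,0, 0,0,0,0.2,0,0,0, 0,0,0,0.2,0,0,0]'
```

```text
t: 11.45
ee_pos: [0.4627, 0.0334, -0.01]
tcp_rot: [-0.0, 0.663, 0.749, -0.0]
force: [0.1, 0.3, 0.5]
gripper_width: 0.005
gripper_force: 0.0
t: 11.75
ee_pos: [0.4628, 0.0335, -0.0119]
tcp_rot: [-0.0, 0.663, 0.749, -0.0]
force: [-0.1, -0.0, -1.1]
gripper_width: 0.002
gripper_force: 0.0
```

```bash
python3 -m creep '[0,0,0,0.1,0,0,0, 0,0,0,0.2,0,0,0, 0,0,0,0.2,0,0,0]'
```

```text
t: 12.05
ee_pos: [0.4629, 0.0334, -0.0121]
tcp_rot: [0.0, 0.663, 0.749, -0.001]
force: [-7.1, -0.1, 21.0]
gripper_width: 0.005
gripper_force: 10.6
```

```bash
python3 -m creep '[0,0,0,-0.5,0,0,0, 0,0,0,-1,0,0,0, 0,0,0,-1,0,0,0]'
python3 - <<'E'
from h import *
s=st()
for uv in((418,422),(455,402),(393,402)): print(uv,np.round(ray("scene",(240+(uv[0]+.5)/5-.5,180+(uv[1]+.5)/5-.5),.004),4))
w,a,b,c=s["tcp_rot"];R=Ro.from_quat([a,b,c,w]).as_matrix()
for i in(-1,1):
  for j in(-1,1):
    X=np.array([.4627,.0334,.004])+R@np.array([i*.0095,j*.015,0]);print(i,j,np.round(X,4),(proj("scene",X)-[240,180])*5)
im=eyes.capture("scene")
# dark finger blob rows near tip
p=proj("scene",np.array([.4627,.0334,s["ee_pos"][2]+.012]));print("tip now",p)
g=cv2.cvtColor(im,cv2.COLOR_BGR2GRAY);u,v=p.astype(int)
print(g[v-12:v+8,u-14:u+16])
E
```

```text
t: 12.35
ee_pos: [0.4634, 0.0334, -0.0034]
tcp_rot: [0.001, 0.663, 0.749, 0.0]
force: [0.5, -0.8, 0.5]
gripper_width: 0.002
gripper_force: 0.0
t 12.35 tcp [ 0.4634  0.0334 -0.0034] rot [0.001 0.663 0.749 0.   ] F [ 0.5 -0.8  0.5] w 0.0019288732703777029
(418, 422) [0.4558 0.0408 0.004 ]
(455, 402) [0.4581 0.019  0.004 ]
(393, 402) [0.4726 0.0437 0.004 ]
-1 -1 [0.449  0.0222 0.004 ] [458.30139469 414.56996864]
-1 1 [0.4787 0.0258 0.004 ] [416.38625051 378.32279046]
1 -1 [0.4467 0.041  0.004 ] [426.53146042 432.56280349]
1 1 [0.4764 0.0446 0.004 ] [384.86859571 395.67020782]
tip now [324.33861173 259.5741421 ]
[[194 196 196 197 198 197 205 145  49  30  32  27  69  78  62  70  96 111
  118  92  59   5 122 206 112  49  54  54  55  53]
 [195 195 196 192 197 195 198 191  60  15  32  28  36  60  59  41  63  87
  108 116  97  57 128 207  87  33  45  57  53  55]
 [195 195 194 195 195 195 197 209  66  10  27  29  28  32  36  15  29  60
   85 106 116  98  97 189 112  38  25  41  57  56]
 [194 193 192 193 195 192 196 207  78  22  27  27  26  25  13  23  12  27
   55  80 104 113 106 137 109  35  
[... 1316 characters left out ...]
 35   7   1  84  76 170
  205 202 199 200 196 197 195 203 161  49  19  26]
 [192 190 193 195 193 197 198 198 201 201 203 193  92  17  75 172 168 201
  200 199 196 197 198 198 197 203 139  50  18  15]
 [192 195 194 193 195 195 196 200 199 199 200 202 176 161 170 201 202 201
  199 196 196 197 194 195 197 202 113  49  37  19]
 [192 194 192 195 196 193 196 198 197 198 201 197 200 199 201 196 196 199
  198 197 194 195 195 194 190 198 175  95  37  13]
 [193 193 193 195 193 196 198 198 198 199 198 195 196 197 198 195 196 197
  196 197 195 193 193 193 192 195 202 176 121  82]
 [192 193 193 195 194 194 195 195 195 194 196 197 196 195 196 196 197 194
  193 195 194 194 194 193 194 195 196 201 184 169]]
```

Contact came at ee z = −0.012, so the tips actually sit 12 mm above the reported TCP height. In xy they agree to about 3 mm. The lever push needs ee z ≈ 0.030; redoing it lower.

```bash
python3 -m creep '[0,0,0,-5,0,0,0, 0,0,0,-10,0,0,0, 0,0,0,-10,0,0,0]'
python3 - <<'E'
from h import *
go(.410,.160,.10,46)
E
```

```text
t: 12.7
ee_pos: [0.4676, 0.0339, 0.1018]
tcp_rot: [0.005, 0.663, 0.749, 0.003]
force: [1.0, 0.4, -0.0]
gripper_width: 0.004
gripper_force: 0.0
t 12.7 tcp [0.4676 0.0339 0.1018] rot [0.005 0.663 0.749 0.003] F [ 1.   0.4 -0. ] w 0.0040403738662860515
target 0.41 0.16 0.1 46 shift cm [13.21 -4.19  0.1 ] turn [ 0.6 -0.1 51. ]
```

```bash
python3 -m creep '[0,13.2,-4.2,0,0,0,40, 0,13.2,-4.2,0,0,0,40, 0,13.2,-4.2,0,0,0,40, 0,13.2,-4.2,0,0,0,40, 0,13.2,-4.2,0,0,0,40]'
python3 - <<'E'
from h import *
go(.413,.160,.030,46)
E
```

```text
t: 13.2
ee_pos: [0.4041, 0.1607, 0.0957]
tcp_rot: [0.0, 0.879, 0.476, -0.0]
force: [0.1, -0.3, -1.0]
gripper_width: 0.003
gripper_force: 0.0
t 13.2 tcp [0.4041 0.1607 0.0957] rot [ 0.     0.879  0.476 -0.   ] F [ 0.1 -0.3 -1. ] w 0.00320503904115939
target 0.413 0.16 0.03 46 shift cm [0.43 0.78 6.57] turn [ 0.   0.  10.9]
```

```bash
cat >> h.py <<'E'
def sweep(ths,off=.017,rad=.060,z=.030,piv=(.4805,.1345)):
    s=st();w,a,b,c=s["tcp_rot"];R=Ro.from_quat([a,b,c,w])
    for t in ths:
        h=np.radians(t);u=np.array([np.cos(h),np.sin(h)]);n=np.array([-u[1],u[0]])
        p=np.r_[np.array(piv)+rad*u-off*n,z];print(t,np.round(p,3),np.round(R.inv().apply(p-s["ee_pos"])*100,2))
E
python3 -m creep '[0,0.4,0.4,4,0,0,8, 0,0.4,0.4,6.5,0,0,10, 0,0.4,0.4,6.5,0,0,10]'
python3 - <<'E'
from h import *
sweep([190,196,202,208,214,220])
E
```

```text
t: 13.5
ee_pos: [0.4071, 0.1597, 0.0279]
tcp_rot: [-0.002, 0.917, 0.399, -0.004]
force: [-0.7, 0.1, -0.2]
gripper_width: 0.005
gripper_force: 0.0
t 13.5 tcp [0.4071 0.1597 0.0279] rot [-0.002  0.917  0.399 -0.004] F [-0.7  0.1 -0.2] w 0.004894065647203622
190 [0.418 0.141 0.03 ] [-0.61  2.12 -0.22]
196 [0.418 0.134 0.03 ] [-1.11  2.54 -0.22]
202 [0.419 0.128 0.03 ] [-1.56  3.01 -0.22]
208 [0.42  0.121 0.03 ] [-1.96  3.53 -0.22]
214 [0.421 0.115 0.03 ] [-2.31  4.08 -0.22]
220 [0.424 0.109 0.03 ] [-2.59  4.67 -0.23]
```

```bash
python3 -m creep '[0,-0.6,2.1,-0.2,0,0,0, 0,-1.1,2.5,-0.2,0,0,0, 0,-1.55,3,-0.2,0,0,0, 0,-1.95,3.5,-0.2,0,0,0]'
python3 - <<'E'
from h import *
sweep([214,220,226,232,238,244])
eyes.capture("scene");print([(round(d["conf"],2),ray("scene",d["xy"],.057)) for d in eyes.tip_of("scene","lever_tip")])
E
```

```text
t: 13.9
ee_pos: [0.4233, 0.1228, 0.0339]
tcp_rot: [0.0, 0.917, 0.399, 0.001]
force: [0.2, 2.5, 0.2]
gripper_width: 0.009
gripper_force: 0.9
t 13.9 tcp [0.4233 0.1228 0.0339] rot [0.    0.917 0.399 0.001] F [0.2 2.5 0.2] w 0.009018748403511325
214 [0.421 0.115 0.03 ] [-0.7   0.38  0.38]
220 [0.424 0.109 0.03 ] [-0.99  0.97  0.38]
226 [0.427 0.103 0.03 ] [-1.21  1.58  0.38]
232 [0.43  0.098 0.03 ] [-1.36  2.22  0.39]
238 [0.434 0.093 0.03 ] [-1.45  2.86  0.39]
244 [0.439 0.088 0.03 ] [-1.47  3.52  0.39]
[]
```

Contact now (2.5 N, and the pad force agrees). Continuing.

```bash
python3 -m creep '[0,-0.7,0.4,0.3,0,0,0, 0,-1,1,0.3,0,0,0, 0,-1.2,1.6,0.3,0,0,0, 0,-1.35,2.2,0.3,0,0,0, 0,-1.45,2.85,0.3,0,0,0]'
python3 - <<'E'
from h import *
sweep([238,244,250,256,260,264])
E
```

```text
t: 14.5
ee_pos: [0.4339, 0.0926, 0.03]
tcp_rot: [-0.0, 0.917, 0.399, -0.0]
force: [-0.2, 4.3, -0.5]
gripper_width: 0.01
gripper_force: 1.7
t 14.5 tcp [0.4339 0.0926 0.03  ] rot [-0.     0.917  0.399 -0.   ] F [-0.2  4.3 -0.5] w 0.009895815339115445
238 [0.434 0.093 0.03 ] [0.03 0.02 0.  ]
244 [0.439 0.088 0.03 ] [ 0.01  0.67 -0.  ]
250 [0.444 0.084 0.03 ] [ 0.06  1.33 -0.  ]
256 [0.449 0.08  0.03 ] [ 0.17  1.97 -0.  ]
260 [0.453 0.078 0.03 ] [ 0.29  2.39 -0.  ]
264 [0.457 0.077 0.03 ] [ 0.43  2.8  -0.  ]
```

```bash
python3 -m creep '[0,0,0.65,0,0,0,0, 0,0,1.3,0,0,0,0, 0,0.1,1.65,0,0,0,0]'
python3 -m creep '[0,0.05,0.3,0,0,0,0, 0,0.05,0.3,0,0,0,0]'
python3 -m creep '[0,0.1,0.3,0,0,0,0, 0,0.1,0.3,0,0,0,0]'
```

```text
t: 14.8
ee_pos: [0.4465, 0.081, 0.0298]
tcp_rot: [-0.0, 0.917, 0.398, -0.001]
force: [-2.1, 2.1, 0.9]
gripper_width: 0.005
gripper_force: 1.3
t: 15.0
ee_pos: [0.4471, 0.0808, 0.0296]
tcp_rot: [-0.001, 0.917, 0.399, -0.002]
force: [-5.5, 4.2, 3.2]
gripper_width: 0.007
gripper_force: 3.4
t: 15.2
ee_pos: [0.4474, 0.0807, 0.0293]
tcp_rot: [-0.002, 0.917, 0.399, -0.004]
force: [-12.2, 7.2, 8.7]
gripper_width: 0.002
gripper_force: 6.8
```

The force climbs at the stop, so the lever is loose. Now backing off and going to the post's far side.

```bash
python3 -m creep '[0,0,-1.5,0,0,0,0, 0,0,-3,0,0,0,0, 0,0,-3,-4,0,0,0, 0,0,-3,-7.5,0,0,0, 0,0,-3,-7.5,0,0,0]'
python3 - <<'E'
from h import *
go(.470,.324,.10,60)
E
```

```text
t: 15.7
ee_pos: [0.4337, 0.0998, 0.1095]
tcp_rot: [0.003, 0.917, 0.398, 0.004]
force: [0.2, -0.5, 0.5]
gripper_width: 0.008
gripper_force: 0.0
t 15.7 tcp [0.4337 0.0998 0.1095] rot [0.003 0.917 0.398 0.004] F [ 0.2 -0.5  0.5] w 0.007739474113390699
target 0.47 0.324 0.1 60 shift cm [ 18.86 -12.66   0.93] turn [  0.5  -0.2 -13. ]
```

```bash
python3 -m creep '[0,18.9,-12.7,0,0,0,-13, 0,18.9,-12.7,0,0,0,-13, 0,18.9,-12.7,0,0,0,-13, 0,18.9,-12.7,0,0,0,-13, 0,18.9,-12.7,0,0,0,-13]'
python3 - <<'E'
from h import *
go(.470,.324,.034,60)
im=eyes.capture("top")
for n,z in(("lever_tip",.057),("lever_pivot",.0325),("finger_post",.056),("detector_window",.049)):
  print(n,[(round(d["conf"],2),np.round(ray("top",d["xy"],z),3)) for d in eyes.tip_of("top",n)])
E
```

```text
t: 16.2
ee_pos: [0.4655, 0.3285, 0.1046]
tcp_rot: [-0.001, 0.865, 0.501, 0.001]
force: [-0.1, 0.5, 0.9]
gripper_width: 0.008
gripper_force: 0.0
t 16.2 tcp [0.4655 0.3285 0.1046] rot [-0.001  0.865  0.501  0.001] F [-0.1  0.5  0.9] w 0.007785837218136942
target 0.47 0.324 0.034 60 shift cm [-0.18  0.63  7.06] turn [-0.1 -0.1  0.2]
lever_tip [(0.56, array([0.467, 0.078, 0.057])), (0.19, array([0.486, 0.265, 0.057]))]
lever_pivot [(0.65, array([0.445, 0.307, 0.032])), (0.64, array([0.554, 0.202, 0.032])), (0.62, array([0.483, 0.138, 0.032]))]
finger_post [(0.65, array([0.45 , 0.303, 0.056]))]
detector_window [(0.92, array([0.486, 0.26 , 0.049]))]
```

```bash
python3 -m creep '[0,-0.2,0.6,4,0,0,0, 0,-0.2,0.6,7,0,0,0, 0,-0.2,0.6,7,0,0,0]'
python3 - <<'E'
from h import *
sweep([138,141,145,149,153,157,160],off=.018,rad=.146,z=.034,piv=(.557,.2012))
E
```

```text
t: 16.75
ee_pos: [0.4686, 0.3144, 0.0313]
tcp_rot: [0.001, 0.867, 0.498, -0.004]
force: [-0.6, -0.6, -0.6]
gripper_width: 0.004
gripper_force: 0.0
t 16.75 tcp [0.4686 0.3144 0.0313] rot [ 0.001  0.867  0.498 -0.004] F [-0.6 -0.6 -0.6] w 0.003517595400407349
138 [0.461 0.312 0.034] [-0.59 -0.59 -0.26]
141 [0.455 0.307 0.034] [-1.33 -0.82 -0.26]
145 [0.448 0.3   0.034] [-2.32 -1.06 -0.25]
149 [0.441 0.292 0.034] [-3.33 -1.24 -0.24]
153 [0.435 0.284 0.034] [-4.36 -1.34 -0.23]
157 [0.43  0.275 0.034] [-5.38 -1.37 -0.22]
160 [0.426 0.268 0.034] [-6.15 -1.35 -0.22]
```

```bash
python3 -m creep '[0,-0.6,-0.6,-0.2,0,0,0, 0,-1.3,-0.8,-0.2,0,0,0, 0,-2.3,-1.05,-0.2,0,0,0, 0,-3.3,-1.25,-0.2,0,0,0, 0,-3.8,-1.3,-0.2,0,0,0]'
python3 - <<'E'
from h import *
sweep([150,153,157,160,163],off=.018,rad=.146,z=.033,piv=(.557,.2012))
eyes.capture("top")
for n,z in(("finger_post",.056),("detector_window",.049)):
  print(n,[(round(d["conf"],2),np.round(ray("top",d["xy"],z),3)) for d in eyes.tip_of("top",n)])
E
```

```text
t: 17.25
ee_pos: [0.4404, 0.2922, 0.0381]
tcp_rot: [0.001, 0.866, 0.5, 0.001]
force: [1.9, 1.3, 1.0]
gripper_width: 0.002
gripper_force: 0.9
t 17.25 tcp [0.4404 0.2922 0.0381] rot [0.001 0.866 0.5   0.001] F [1.9 1.3 1. ] w 0.002206950246331857
150 [0.44  0.29  0.033] [-0.26  0.04  0.51]
153 [0.435 0.284 0.033] [-1.02 -0.03  0.5 ]
157 [0.43  0.275 0.033] [-2.05 -0.06  0.5 ]
160 [0.426 0.268 0.033] [-2.82 -0.04  0.5 ]
163 [0.423 0.261 0.033] [-3.59  0.02  0.5 ]
finger_post [(0.69, array([0.431, 0.284, 0.056]))]
detector_window [(0.97, array([0.475, 0.249, 0.049])), (0.23, array([0.544, 0.201, 0.049]))]
```

```bash
python3 -m creep '[0,-0.5,0,0.3,0,0,0, 0,-1,0,0.3,0,0,0, 0,-1.5,-0.05,0.3,0,0,0, 0,-2,-0.05,0.3,0,0,0, 0,-2.4,-0.05,0.3,0,0,0]'
python3 -m creep '[0,0,0,0,0,0,0, 0,0,0,0,0,0,0]'
cat >> h.py <<'E'
def armaz(cams=("top","scene"),n=2,A=(.557,.2012)):
    for c in cams:
        for _ in range(n):
            eyes.capture(c)
            for k,z in(("finger_post",.056),("detector_window",.049),("turning_axis",0)):
                o=[ray(c,d["xy"],z) for d in eyes.tip_of(c,k)]
                o=[p for p in o if abs(p[0]-.48)<.12 and abs(p[1]-.22)<.1]
                if o: d=o[0][:2]-np.array(A);print(c,k,np.round(o[0],4),"r",round(np.hypot(*d),3),"az",round(np.degrees(np.arctan2(d[1],d[0])),1))
E
python3 - <<'E'
from h import *
s=st();d=s["ee_pos"][:2]-np.array([.557,.2012]);print("finger az",np.degrees(np.arctan2(d[1],d[0])),np.hypot(*d))
armaz()
E
```

```text
t: 17.9
ee_pos: [0.4285, 0.2715, 0.0341]
tcp_rot: [0.001, 0.866, 0.5, 0.0]
force: [5.7, 0.0, -1.5]
gripper_width: 0.006
gripper_force: 2.2
t: 18.1
ee_pos: [0.4267, 0.2724, 0.0339]
tcp_rot: [-0.0, 0.866, 0.5, -0.001]
force: [0.1, 0.4, -0.1]
gripper_width: 0.006
gripper_force: 0.3
t 18.1 tcp [0.4267 0.2724 0.0339] rot [-0.     0.866  0.5   -0.001] F [ 0.1  0.4 -0.1] w 0.006056160204823961
finger az 151.35069118085522 0.14842883149278277
top finger_post [0.4186 0.264  0.056 ] r 0.152 az 155.6
top detector_window [0.4751 0.2343 0.049 ] r 0.088 az 158.0
top turning_axis [0.5634 0.2032 0.    ] r 0.007 az 16.9
top finger_post [0.4237 0.262  0.056 ] r 0.147 az 155.5
top detector_window [0.4769 0.2361 0.049 ] r 0.087 az 156.5
top turning_axis [0.5658 0.2037 0.    ] r 0.009 az 15.6
scene finger_post [0.425  0.2537 0.056 ] r 0.142 az 158.3
scene detector_window [0.4707 0.2372 0.049 ] r 0.093 az 157.4
scene finger_post [0.4261 0.251  0.056 ] r 0.14 az 159.2
scene detector_window [0.4719 0.2309 0.049 ] r 0.09 az 160.8
scene turning_axis [0.5566 0.2002 0.    ] r 0.001 az -113.9
```

```bash
python3 - <<'E'
from h import *
arc(.557,.2012,1.75,4)
E
```

```text
t 18.9 tcp [0.4277 0.2725 0.0341] rot [ 0.     0.866  0.5   -0.   ] F [ 0.4  0.3 -0.2] w 0.00594127793063914
az 151.1 rad 0.1476
[-0.45  0.02  0.  ] az -1.75
[-0.9   0.05  0.  ] az -3.5
[-1.35  0.09  0.  ] az -5.25
[-1.8   0.15  0.  ] az -7.0
```

```bash
python3 -m creep '[0,-0.45,0,0,0,0,-1.75, 0,-0.9,0.05,0,0,0,-3.5, 0,-1.35,0.1,0,0,0,-5.25, 0,-1.75,0.15,0,0,0,-7, 0,-1.75,0.15,0,0,0,-7]'
python3 - <<'E'
from h import *
s=st();d=s["ee_pos"][:2]-np.array([.557,.2012]);print("finger az",np.degrees(np.arctan2(d[1],d[0])),np.hypot(*d))
armaz(n=1)
im=eyes.capture("top")
cv2.imwrite("pics/c7.png",cv2.resize(im[140:300,150:300],None,fx=3.7,fy=3.7,interpolation=cv2.INTER_CUBIC))
E
```

```text
t: 19.4
ee_pos: [0.4202, 0.2565, 0.0342]
tcp_rot: [0.0, 0.834, 0.552, 0.0]
force: [-0.1, -0.7, 0.4]
gripper_width: 0.009
gripper_force: 0.1
t 19.4 tcp [0.4202 0.2565 0.0342] rot [0.    0.834 0.552 0.   ] F [-0.1 -0.7  0.4] w 0.009064484215917563
finger az 157.98170229325729 0.1475376014384453
top finger_post [0.4208 0.2473 0.056 ] r 0.144 az 161.3
top detector_window [0.4679 0.2281 0.049 ] r 0.093 az 163.2
scene detector_window [0.4717 0.2243 0.049 ] r 0.088 az 164.9
```

View pics/c7.png

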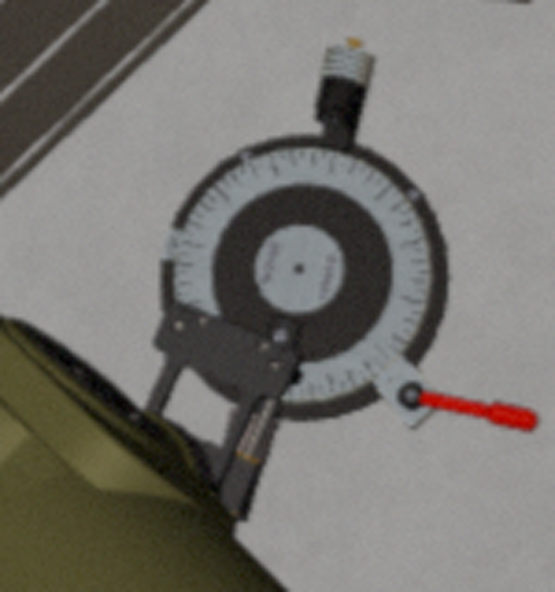

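The top picture shows the lever loose, grip at (515,415). The arm rail end is at (235,510), partly hidden by the gripper. I'll withdraw, park beyond the lever and measure unobstructed.

```bash
python3 -m creep '[0,1.5,0,0,0,0,0, 0,3,0,0,0,0,0, 0,3,0,-4,0,0,0, 0,3,0,-7.5,0,0,0, 0,3,0,-7.5,0,0,0]'
python3 - <<'E'
from h import *
go(.53,.0,.11,67)
E
```

```text
t: 20.35
ee_pos: [0.4344, 0.2868, 0.1133]
tcp_rot: [0.0, 0.834, 0.552, 0.004]
force: [-0.5, 0.0, 0.5]
gripper_width: 0.002
gripper_force: 0.0
t 20.35 tcp [0.4344 0.2868 0.1133] rot [0.    0.834 0.552 0.004] F [-0.5  0.   0.5] w 0.0020982267772770152
target 0.53 0.0 0.11 67 shift cm [-22.67  20.     0.29] turn [ 0.3 -0.3 -0. ]
```

```bash
python3 -m creep '[0,-22.7,20,0,0,0,0, 0,-22.7,20,0,0,0,0, 0,-22.7,20,0,0,0,0, 0,-22.7,20,0,0,0,0, 0,-22.7,20,0,0,0,0]'
python3 -m creep '[0,-6,4,0,0,0,0, 0,-6,4,0,0,0,0]'
python3 - <<'E'
from h import *
st();armaz(n=2)
im=np.mean([eyes.capture("top") for _ in range(4)],0).astype(np.uint8)
np.save("top7.npy",im)
cv2.imwrite("pics/c8.png",cv2.resize(im[150:280,170:290],None,fx=4.5,fy=4.5,interpolation=cv2.INTER_CUBIC))
E
```

```text
t: 20.85
ee_pos: [0.5108, 0.0445, 0.1088]
tcp_rot: [0.0, 0.834, 0.552, -0.0]
force: [0.4, -0.8, 0.1]
gripper_width: 0.003
gripper_force: 0.0
t: 21.05
ee_pos: [0.5242, -0.0303, 0.1082]
tcp_rot: [0.001, 0.836, 0.549, -0.001]
force: [-0.6, 0.8, 0.5]
gripper_width: 0.001
gripper_force: 0.0
t 21.05 tcp [ 0.5242 -0.0303  0.1082] rot [ 0.001  0.836  0.549 -0.001] F [-0.6  0.8  0.5] w 0.0010600319547408542
top finger_post [0.4157 0.2448 0.056 ] r 0.148 az 162.8
top detector_window [0.4699 0.2325 0.049 ] r 0.093 az 160.3
top turning_axis [0.5573 0.2024 0.    ] r 0.001 az 75.6
top finger_post [0.4153 0.2435 0.056 ] r 0.148 az 163.4
top detector_window [0.4668 0.2254 0.049 ] r 0.093 az 165.0
top turning_axis [0.5648 0.1994 0.    ] r 0.008 az -12.6
scene finger_post [0.4152 0.2416 0.056 ] r 0.147 az 164.1
scene detector_window [0.4694 0.223  0.049 ] r 0.09 az 166.0
scene turning_axis [0.5575 0.1934 0.    ] r 0.008 az -86.4
scene finger_post [0.4154 0.2461 0.056 ] r 0.149 az 162.4
scene detector_window [0.4697 0.2247 0.049 ] r 0.09 az 164.9
scene turning_axis [0.5619 0.2029 0.    ] r 0.005 az 18.7
```

View pics/c8.png

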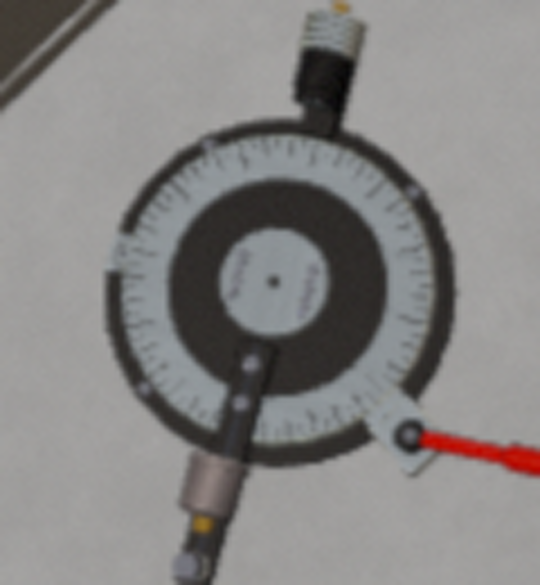

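The picture shows the axis mark at (273,281), lamp brass tip at (343,7), detector tube (212,485) with its brass at (203,524), post top (190,565) and lever pivot (409,436), all clear. Computing angles by colour centroids.

```bash
cat > az.py <<'E'
from h import *
def brass(im):
    h=cv2.cvtColor(im,cv2.COLOR_BGR2HSV);m=((h[...,0]>10)&(h[...,0]<30)&(h[...,1]>90)&(h[...,2]>60)).astype(np.uint8)
    m[:150]=m[285:]=0;m[:,:170]=m[:,290:]=0
    n,l,s,c=cv2.connectedComponentsWithStats(m)
    for i in range(1,n):
        if s[i,4]>2:
            w=(l==i)*(h[...,1].astype(float)-60);ys,xs=np.nonzero(l==i);q=(np.average(xs,weights=w[ys,xs]),np.average(ys,weights=w[ys,xs]))
            P=ray("top",q,.049);d=P[:2]-A[:2];print("brass",np.round(q,2),s[i,4],"r",round(np.hypot(*d),4),"az",round(np.degrees(np.arctan2(d[1],d[0])),2))
f=lambda u,v:((u+.5)/4.5-.5+170,(v+.5)/4.5-.5+150)
A=ray("top",f(273,281),.04)
if __name__=="__main__":
    im=np.load("top7.npy");print(A);brass(im)
    G=cv2.cvtColor(im,cv2.COLOR_BGR2GRAY)
    # axis mark subpixel
    g=255.-G[208:218,225:237];g=np.clip(g-np.median(g)-25,0,None);yy,xx=np.mgrid[208:218,225:237]
    print("mark",(g*xx).sum()/g.sum(),(g*yy).sum()/g.sum(),f(273,281))
    for k,u,v,z in(("pivot",409,436,.037),("post",190,563,.067),("screw1",251,365,.036),("screw2",240,403,.036),("lampfin",337,32,.06),("dettube",213,485,.06)):
        P=ray("top",f(u,v),z);d=P[:2]-A[:2];print(k,np.round(P,4),"r",round(np.hypot(*d),4),"az",round(np.degrees(np.arctan2(d[1],d[0])),2))
E
python3 az.py
```

```text
[0.55681601 0.20158755 0.04      ]
brass [245.29 151.29] 5 r 0.1417 az -13.73
brass [214.78 266.13] 20 r 0.1238 az 165.39
mark 230.38888888888889 212.15 (230.27777777777777, 212.05555555555554)
pivot [0.4796 0.1343 0.037 ] r 0.1024 az -138.92
post [0.4184 0.2359 0.067 ] r 0.1426 az 166.07
screw1 [0.5155 0.2125 0.036 ] r 0.0428 az 165.19
screw2 [0.4967 0.2177 0.036 ] r 0.0623 az 164.99
lampfin [0.6785 0.1687 0.06  ] r 0.126 az -15.13
dettube [0.4552 0.2267 0.06  ] r 0.1047 az 166.1
```

```bash
cat > sil.py <<'E'
from h import *
def sil(cam,im,A,az,rs,z=.049,hw=.028):
    S=im.astype(np.float32).mean(2); h=np.radians(az);u=np.array([np.cos(h),np.sin(h)]);n=np.array([-u[1],u[0]])
    ts=np.arange(-hw,hw,.00025);mids=[];ws=[]
    for r in rs:
        q=np.array([proj(cam,np.r_[np.array(A[:2])+r*u+t*n,z]) for t in ts],np.float32)
        p=cv2.remap(S,q[:,0].reshape(1,-1),q[:,1].reshape(1,-1),cv2.INTER_CUBIC)[0]
        bg=(np.median(p[:12])+np.median(p[-12:]))/2;th=bg-25
        i=np.nonzero(p<th)[0]
        if len(i)<10: continue
        mids.append((ts[i[0]]+ts[i[-1]])/2);ws.append(ts[i[-1]]-ts[i[0]])
    return np.array(mids),np.array(ws)
def report(cam,im,A,azs):
    for nm,az,rs in azs:
        m,w=sil(cam,im,A,az,rs)
        print(cam,nm,"mid mm",np.round(m*1e3,1),"w",np.round(w*1e3),"az",np.round(az+np.degrees(np.median(m/rs[:len(m)])),2))
if __name__=="__main__":
    im=np.load("top7.npy");c=np.mean([eyes.capture("scene") for _ in range(4)],0);np.save("sc7.npy",c)
    A=[.5568,.2016]
    L=[("det",166.,np.arange(.094,.125,.004)),("lamp",-13.8,np.arange(.097,.135,.004))]
    report("top",im,A,L)
    # scene: own axis from table mark
    g=c[230:280,220:260].mean(2);print(np.round(eyes.tip_of("scene","turning_axis")[0]["xy"],1), proj("scene",np.array(A+[.04])))
    report("scene",c,A,L)
E
python3 sil.py
```

```text
top det mid mm [-0.9 -1.1 -1.5 -1.5 -1.5 -1.6 -1.4  1.3] w [32. 30. 30. 30. 30. 29. 28. 21.] az 165.28Traceback (most recent call last):
  File "sil.py", line 21, in <module>
    report("top",im,A,L)
    ~~~~~~^^^^^^^^^^^^^^
  File "sil.py", line 15, in report
    m,w=sil(cam,im,A,az,rs)
        ~~~^^^^^^^^^^^^^^^^
  File "sil.py", line 6, in sil
    q=np.array([proj(cam,np.r_[np.array(A[:2])+r*u+t*n,z]) for t in ts],np.float32)
                ~~~~^^^^^^^^^^^^^^^^^^^^^^^^^^^^^^^^^^^^^^
  File "h.py", line 12, in proj
    c=eyes.get_calibration(cam);p=np.array(c["R"])@X+np.array(c["t"])
ValueError: time passes only in moves, steps and waits
```

```bash
sed -i 's/eyes.get_calibration(cam)/CAL(cam)/' h.py
sed -i '2a import functools\nCAL=functools.lru_cache(lambda c:eyes.get_calibration(c))' h.py
python3 sil.py
```

```text
top det mid mm [-0.9 -1.1 -1.5 -1.5 -1.5 -1.6 -1.4  1.3] w [32. 30. 30. 30. 30. 29. 28. 21.] az 165.28
top lamp mid mm [-0.9 -0.6 -0.6 -0.6 -0.4 -0.4 -0.5 -0.4  0.1  0.3] w [31. 31. 31. 31. 31. 32. 31. 31. 32. 32.] az -14.01
[239.7 264.7] [239.66643916 250.89643611]
scene det mid mm [-3.5  5.3 18.5 -3.9] w [49. 45. 19. 48.] az 166.49
scene lamp mid mm [1.  0.8 1.  1.3 1.1 1.  0.6 0.  0.8 1.4] w [30. 30. 29. 30. 31. 32. 31. 31. 32. 32.] az -13.28
```

Silhouettes from the top give the lamp at −14.0° and the detector at 165.3°, so the arm needs about +0.8°. I'll go back for a fine push of about 2 mm.

```bash
python3 -m creep '[0,20.5,-17.5,0,0,0,0, 0,20.5,-17.5,0,0,0,0, 0,20.5,-17.5,0,0,0,0, 0,20.5,-17.5,0,0,0,0, 0,20.5,-17.5,0,0,0,0]'
python3 - <<'E'
from h import *
go(.434,.287,.11,67)
E
```

```text
t: 23.0
ee_pos: [0.4485, 0.2159, 0.1094]
tcp_rot: [0.001, 0.834, 0.551, 0.0]
force: [1.0, 0.9, -0.4]
gripper_width: 0.007
gripper_force: 0.0
t 23.0 tcp [0.4485 0.2159 0.1094] rot [0.001 0.834 0.551 0.   ] F [ 1.   0.9 -0.4] w 0.006788290528866969
target 0.434 0.287 0.11 67 shift cm [ 5.97 -4.12 -0.07] turn [ 0.1  0.  -0.1]
```

```bash
python3 -m creep '[0,6,-4.1,0,0,0,0, 0,6,-4.1,0,0,0,0, 0,6,-4.1,4,0,0,0, 0,6,-4.1,7.5,0,0,0, 0,6,-4.1,7.5,0,0,0]'
python3 -m creep '[0,0,0,0,0,0,0]'
python3 - <<'E'
from h import *
go(.4202,.2565,.034,67)
go(.4193,.2544,.034,67)
E
```

```text
t: 23.5
ee_pos: [0.4314, 0.2838, 0.0302]
tcp_rot: [-0.001, 0.834, 0.552, -0.004]
force: [-0.1, 0.6, -0.0]
gripper_width: 0.007
gripper_force: 0.0
t: 23.6
ee_pos: [0.4345, 0.286, 0.0344]
tcp_rot: [-0.0, 0.834, 0.552, -0.0]
force: [0.2, -0.5, 0.3]
gripper_width: 0.004
gripper_force: 0.0
t 23.6 tcp [0.4345 0.286  0.0344] rot [-0.     0.834  0.552 -0.   ] F [ 0.2 -0.5  0.3] w 0.004155890992663165
target 0.4202 0.2565 0.034 67 shift cm [-3.28 -0.16  0.04] turn [-0.1  0.  -0. ]
t 23.6 tcp [0.4345 0.286  0.0344] rot [-0.     0.834  0.552 -0.   ] F [ 0.2 -0.5  0.3] w 0.004155890992663165
target 0.4193 0.2544 0.034 67 shift cm [-3.51 -0.16  0.04] turn [-0.1  0.  -0. ]
```

Approach, slow final step, then withdraw.

```bash
python3 -m creep '[0,-1.5,-0.15,0,0,0,0, 0,-2.9,-0.15,0,0,0,0, 0,-3.2,-0.15,0,0,0,0, 0,-3.5,-0.15,0,0,0,0, 0,-3.5,-0.15,0,0,0,0]'
python3 -m creep '[0,0,0,0,0,0,0]'
python3 -m creep '[0,1.5,0,0,0,0,0, 0,3,0,0,0,0,0, 0,3,0,-4,0,0,0, 0,3,0,-7.5,0,0,0, 0,3,0,-7.5,0,0,0]'
python3 -m creep '[0,-22.7,20,0,0,0,0, 0,-22.7,20,0,0,0,0, 0,-22.7,20,0,0,0,0, 0,-22.7,20,0,0,0,0, 0,-22.7,20,0,0,0,0]'
python3 -m creep '[0,-6,4,0,0,0,0, 0,-6,4,0,0,0,0]'
cat > chk.py <<'E'
from sil import *
import az
im=np.mean([eyes.capture("top") for _ in range(4)],0).astype(np.uint8)
report("top",im,[.5568,.2016],[("det",166.,np.arange(.094,.121,.004)),("lamp",-13.8,np.arange(.097,.135,.004))])
az.brass(im);st()
for n,z in(("lever_tip",.057),("lever_pivot",.0325)):
  print(n,[(round(d["conf"],2),np.round(ray("top",d["xy"],z),3)) for d in eyes.tip_of("top",n)])
E
python3 chk.py
```

```text
t: 24.1
ee_pos: [0.4212, 0.2547, 0.0354]
tcp_rot: [0.0, 0.834, 0.551, 0.002]
force: [0.9, 0.7, 0.1]
gripper_width: 0.005
gripper_force: 0.4
t: 24.2
ee_pos: [0.4209, 0.2549, 0.035]
tcp_rot: [0.0, 0.834, 0.552, 0.001]
force: [2.1, 0.1, 1.0]
gripper_width: 0.005
gripper_force: 0.8
t: 24.7
ee_pos: [0.4336, 0.2849, 0.1132]
tcp_rot: [0.0, 0.834, 0.552, 0.004]
force: [0.7, 1.2, 0.1]
gripper_width: 0.005
gripper_force: 0.0
t: 25.2
ee_pos: [0.5102, 0.0426, 0.1087]
tcp_rot: [0.0, 0.834, 0.552, -0.0]
force: [0.5, -0.0, 0.2]
gripper_width: 0.004
gripper_force: 0.0
t: 25.4
ee_pos: [0.5236, -0.0323, 0.1082]
tcp_rot: [0.0, 0.836, 0.549, -0.001]
force: [0.6, 1.0, -0.2]
gripper_width: 0.008
gripper_force: 0.0
top det mid mm [-0.2 -0.4 -1.1 -0.6 -0.9 -0.7 -0.6] w [32. 30. 30. 30. 29. 30. 27.] az 165.66
top lamp mid mm [-0.9 -0.6 -0.6 -0.5 -0.4 -0.4 -0.5 -0.5  0.1  0.3] w [31. 31. 31. 32. 31. 32. 31. 32. 32. 32.] az -14.03
brass [245.3 151.3] 5 r 0.1417 az -13.74
brass [215.03 266.29] 18 r 0.124 az 165.68
t 25.6 tcp [ 0.5231 -0.0259  0.1085] rot [-0.001  0.834  0.551 -0.   ] F [-0.8  1.4  0.5] w 0.005268066551223243
lever_tip [(0.67, array([0.464, 0.071, 0.057]))]
lever_pivot [(0.62, array([0.484, 0.137, 0.032]))]
```

The detector is at 165.7°, and the lamp's opposite is 166.0°. That is about 0.3° off, roughly the measuring error. Now to tighten the lever from its far side.

```bash
python3 - <<'E'
from h import *
go(.502,.066,.10,60);go(.502,.066,.030,60)
E
```

```text
t 25.7 tcp [ 0.5231 -0.0244  0.1089] rot [-0.     0.833  0.553 -0.   ] F [ 0.3  0.2 -0.1] w 0.007299857796982387
target 0.502 0.066 0.1 60 shift cm [ 7.51 -5.46  0.9 ] turn [-0.1 -0.   7.1]
t 25.7 tcp [ 0.5231 -0.0244  0.1089] rot [-0.     0.833  0.553 -0.   ] F [ 0.3  0.2 -0.1] w 0.007299857796982387
target 0.502 0.066 0.03 60 shift cm [ 7.5  -5.45  7.9 ] turn [-0.1 -0.   7.1]
```

```bash
python3 -m creep '[0,7.2,-5.2,0,0,0,4, 0,7.2,-5.2,0,0,0,7, 0,7.2,-5.2,3,0,0,7, 0,7.2,-5.2,7.8,0,0,7, 0,7.2,-5.2,7.8,0,0,7]'
python3 -m creep '[0,0,0,0,0,0,0]'
python3 - <<'E'
from h import *
sweep([262,256,250,244,238,232],off=-.018,z=.031)
E
```

```text
t: 26.2
ee_pos: [0.4983, 0.0616, 0.0264]
tcp_rot: [-0.003, 0.865, 0.502, -0.004]
force: [-0.5, -0.4, -0.2]
gripper_width: 0.008
gripper_force: 0.0
t: 26.3
ee_pos: [0.503, 0.062, 0.0312]
tcp_rot: [-0.001, 0.865, 0.501, -0.0]
force: [0.4, -0.2, 1.3]
gripper_width: 0.004
gripper_force: 0.0
t 26.3 tcp [0.503  0.062  0.0312] rot [-0.001  0.865  0.501 -0.   ] F [ 0.4 -0.2  1.3] w 0.004373503810375659
262 [0.49  0.073 0.031] [ 0.27 -1.65  0.02]
256 [0.483 0.072 0.031] [-0.11 -2.19  0.02]
250 [0.477 0.072 0.031] [-0.43 -2.76  0.02]
244 [0.47  0.073 0.031] [-0.7  -3.36  0.02]
238 [0.464 0.074 0.031] [-0.89 -3.98  0.03]
232 [0.458 0.076 0.031] [-1.03 -4.62  0.03]
```

```bash
python3 -m creep '[0,0.2,-1.6,0,0,0,0, 0,-0.1,-2.2,0,0,0,0, 0,-0.4,-2.8,0,0,0,0, 0,-0.7,-3.4,0,0,0,0, 0,-0.9,-4,0,0,0,0]'
python3 - <<'E'
from h import *
sweep([238,232,226,220,214,208,202],off=-.018,z=.031)
E
```

```text
t: 26.8
ee_pos: [0.4652, 0.072, 0.0319]
tcp_rot: [0.001, 0.866, 0.499, 0.001]
force: [2.4, -0.3, 0.0]
gripper_width: 0.004
gripper_force: 1.0
t 26.8 tcp [0.4652 0.072  0.0319] rot [0.001 0.866 0.499 0.001] F [ 2.4 -0.3  0. ] w 0.00415903389320186
238 [0.464 0.074 0.031] [ 0.12 -0.21  0.09]
232 [0.458 0.076 0.031] [-0.01 -0.85  0.09]
226 [0.452 0.079 0.031] [-0.08 -1.5   0.08]
220 [0.446 0.082 0.031] [-0.08 -2.16  0.08]
214 [0.441 0.086 0.031] [-0.01 -2.81  0.08]
208 [0.436 0.09  0.031] [ 0.13 -3.45  0.08]
202 [0.432 0.095 0.031] [ 0.34 -4.07  0.08]
```

```bash
python3 -m creep '[0,0,-0.85,0,0,0,0, 0,-0.1,-1.5,0,0,0,0, 0,-0.1,-2.15,0,0,0,0, 0,0,-2.8,0,0,0,0, 0,0.1,-3.4,0,0,0,0]'
python3 - <<'E'
from h import *
sweep([208,204,200,196,192,188],off=-.018,z=.031)
E
```

```text
t: 27.3
ee_pos: [0.4356, 0.0902, 0.0311]
tcp_rot: [0.0, 0.866, 0.5, 0.0]
force: [4.8, -3.0, 0.1]
gripper_width: 0.007
gripper_force: 2.0
t 27.3 tcp [0.4356 0.0902 0.0311] rot [0.    0.866 0.5   0.   ] F [ 4.8 -3.   0.1] w 0.007141147975706736
208 [0.436 0.09  0.031] [0.04 0.02 0.01]
204 [0.433 0.094 0.031] [ 0.17 -0.39  0.01]
200 [0.43  0.097 0.031] [ 0.33 -0.8   0.01]
196 [0.428 0.101 0.031] [ 0.51 -1.2   0.01]
192 [0.426 0.104 0.031] [ 0.73 -1.58  0.01]
188 [0.424 0.108 0.031] [ 0.97 -1.94  0.01]
```

```bash
python3 -m creep '[0,0.15,-0.4,0,0,0,0, 0,0.35,-0.8,0,0,0,0, 0,0.5,-1.1,0,0,0,0, 0,0.5,-1.1,0,0,0,0]'
python3 -m creep '[0,0.15,-0.2,0,0,0,0, 0,0.15,-0.2,0,0,0,0]'
python3 -m creep '[0,0.15,-0.2,0,0,0,0, 0,0.15,-0.2,0,0,0,0]'
```

```text
t: 27.7
ee_pos: [0.429, 0.0989, 0.0311]
tcp_rot: [0.001, 0.866, 0.5, -0.0]
force: [5.7, -4.7, -0.7]
gripper_width: 0.002
gripper_force: 2.9
t: 27.9
ee_pos: [0.4289, 0.0993, 0.0311]
tcp_rot: [0.002, 0.866, 0.499, -0.0]
force: [7.9, -8.5, -1.4]
gripper_width: 0.01
gripper_force: 5.1
t: 28.1
ee_pos: [0.4288, 0.0996, 0.0312]
tcp_rot: [0.004, 0.867, 0.499, -0.0]
force: [10.2, -13.2, -2.3]
gripper_width: 0.01
gripper_force: 7.5
```

Force climbs with no further motion, so the lever is at its tight stop. Backing off, rising and checking.

```bash
python3 -m creep '[0,-1,1.5,0,0,0,0, 0,-2,3,0,0,0,0, 0,-2,3,-4,0,0,0, 0,-2,3,-8,0,0,0, 0,-2,3,-8,0,0,0]'
python3 -m creep '[0,-15,10,0,0,0,0, 0,-15,10,0,0,0,0, 0,-15,10,0,0,0,0, 0,-15,10,0,0,0,0, 0,-15,10,0,0,0,0]'
python3 chk.py
```

```text
t: 28.6
ee_pos: [0.4451, 0.0731, 0.1148]
tcp_rot: [0.002, 0.866, 0.5, 0.002]
force: [-0.3, 0.4, -0.2]
gripper_width: 0.004
gripper_force: 0.0
t: 29.1
ee_pos: [0.4523, -0.112, 0.1097]
tcp_rot: [-0.002, 0.868, 0.496, -0.001]
force: [-0.5, 1.1, -0.3]
gripper_width: 0.006
gripper_force: 0.0
top det mid mm [-0.2 -0.4 -1.  -0.6 -0.9 -0.7 -0.6] w [32. 30. 30. 30. 29. 30. 27.] az 165.66
top lamp mid mm [-0.9 -0.6 -0.6 -0.6 -0.4 -0.4 -0.5 -0.4  0.1  0.3] w [31. 31. 31. 31. 31. 31. 31. 31. 32. 32.] az -14.01
brass [245.29 151.29] 5 r 0.1417 az -13.73
brass [215.03 266.3 ] 18 r 0.124 az 165.68
t 29.3 tcp [ 0.4535 -0.1057  0.1104] rot [-0.001  0.866  0.501 -0.   ] F [ 0.2 -0.3  0.2] w 0.006277194820064631
lever_tip [(0.56, array([0.416, 0.12 , 0.057]))]
lever_pivot [(0.58, array([0.486, 0.133, 0.032]))]
```

```bash
python3 - <<'E'
from h import *
a=cv2.imread("pics/top0.png").astype(int);b=eyes.capture("top").astype(int)
r=lambda m:(m[...,2]-m[...,1]>60)
for m in(a,b):
    k=r(m)[235:290,245:285];y,x=np.nonzero(k);print("lever red",x.mean()+245,y.mean()+235,np.degrees(cv2.fitLine(np.c_[x,y].astype(np.float32),cv2.DIST_L2,0,.01,.01)[:2].ravel()@[0,0]), np.degrees(np.arctan2(*np.linalg.svd(np.c_[x-x.mean(),y-y.mean()])[2][0])))
for n,(u,v) in dict(tape=(150,272),cap=(206,306),carton=(288,112),mount=(327,142),holder=(372,161),key=(374,258),driver=(415,262)).items():
    print(n,int((np.abs(a-b).max(2)[v-22:v+22,u-22:u+22]>50).sum()))
E
```

```text
lever red 266.2237762237762 265.4475524475524 0.0 16.196301035072523
lever red 266.0763888888889 265.4513888888889 0.0 16.22178136852831
tape 0
cap 0
carton 0
mount 0
holder 0
key 1284
driver 1931
```

```bash
python3 -c "
from cell import ticket
print(ticket.finish_job())"
```

```text
the job is handed in; nothing more can be done
None
```

The job is handed in: the red lever was pushed loose, the detector arm was pushed to within about 0.3–0.6° of straight opposite the lamp, and the lever was pushed back to its tight stop; five of the seven bystanders showed no change in the last picture, and the hex key and red screwdriver could not be compared there, probably because the arm covered them, though no low move went near either.

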